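# Clip the weighing hanger into the snap hook

## Robot

A 6-joint arm with a two-finger parallel gripper is mounted at the origin on a cart in front of the work surface, level with it; the furniture and walls round the work are solid. World frame = base frame: x ahead of the robot, y to its left, z up, the work surface at z = 0. Lengths are in mm, angles in rad, forces in N, time in s.
With the tool pointing down it reaches from about 425 to 950 mm from the base axis. Payload 3.5 kg.
Tool frame: the origin (TCP) lies on the centre line of the jaws, within the pads' length; the fingertips stand 25 mm ahead of it and the grasp point (between the pads) lies 6 mm ahead of it; z points along the fingers, y is the line along which they close (so a half turn about z gives the same grasp; the last joint's range is limited). The gripper opens to 85 mm and grips with 20 to 120 N. Pads are 22 mm wide; open, the fingers measure 114 mm over their backs; the gripper's body (76 mm by 85 mm) begins 54 mm behind the grasp point. The pads swing forward as they close: fully open they stand 13 mm farther back than shut.
Start: joints at [-1.465, 0.286, 1.577, -0, 1.279, -0.15], TCP at [170.813, -653.016, 256.325] pointing down, gripper open.
Joint ranges: [-2.77, 2.77], [-0.9, 2.22], [0.21, 2.48], [-1.53, 4.67], [0.24, 2.81], [-2.84, 2.84]. Speed limits (rad/s): [2.79, 2.79, 3.14, 3.14, 3.14, 3.14].

## Interface

Orientations are given as [roll, pitch, yaw] about the fixed x, y, z axes, in that order (R = Rz(yaw) Ry(pitch) Rx(roll)).
In Python, from bench import monitor, imaging, manip gives the robot as it stands.
- The arm moves only by the tool arm_command, never from a script. Its argument "increments" is a list of rows, each an object with "gripper": the opening, from 0 (shut) to 1 (fully open); "linear": the shift along the tool's x, y, z in mm, a list of three; "turn": the turn about the tool's z in rad. A call has exactly 8 rows; each row shifts and turns the commanded pose from where the row before left it, along the tool's axes as they then stand; what a row does not reach is not made up. A row lasts 1/8 s, in which the tool goes at most 62.5 mm and 10.7 degrees, less where a joint would pass 70% of its speed; a pose out of reach is approached as far as the arm can. A call with a gripper value outside its range is refused whole. The fingers move at their own pace and stop on an object; "squeeze" is the grip in N (left out, the last holds). Time passes only in rows, so rows that do not move let the fingers close, or fill a call up. It gives the time, the measured TCP pose, the force, the opening and the grip force at its end, in the units of the state.
- monitor.get_obs(): the state, without advancing time (a new reading comes with each control period).
- imaging.capture(name): name is "side" or "top"; returns (picture, depth): 400x640x3 uint8, red, green, blue; 400x640 float32, mm along the optical axis (not along the pixel's ray), 0 where there is no reading.
- imaging.get_calibration(name): a dict with "K" (3x3 intrinsics, pixels), "k1" (the pictures are not rectified: a ray, as slopes to the right and down, at radius r is drawn at 1 + k1 r^2 times it, then the intrinsics apply), "eye" and "attitude" of the camera in the world. Camera axes: x right, y down, z forward; pixel columns grow to the right and rows downward; lengths in mm; the calibration is good to about 2 mm. A picture is of the moment at which its call begins. get_calibration takes no time and is no camera call.
- manip.finish_job(): hands the job in; it is judged then, once.
The state is a dict: "time": time; "joint_pos": joint angles; "joint_vel": joint speeds; "effort": joint torques, N m; "tool_pos": TCP position; "eef_rot": TCP orientation; "wrist_force": force on the tool from outside, world axes, zero at the start; "torque": the same for the moment, N m; "width": finger opening in mm; "grip_force": force on a finger pad.
Only numpy, scipy, OpenCV 4.12 (cv2) and the standard library are available. Lean on these libraries where they do the work, as an engineer would, in place of code of your own. Each camera call takes 0.05 s, during which the arm holds its last target. There are 200 camera calls.

## Task

Hang the small weighing pan by its cross bar in the snap hook of the stand: hold it by its stirrup, press the bar gently down on the sprung orange gate until the bar is in the hook and the gate snaps shut above it, tug it upward against the closed gate with a few newtons to check that it is caught, then let it down and leave it hanging still. Use no more force than that needs and do not disturb the other things on the bench.

Things in the scene. Friction and masses are not known exactly. Their poses are not given: they have to be found in the camera images.
- hanger: loose upright weighing hanger, 0.10 to 0.17 kg: round aluminium pan (70 mm across, 10 high) with a steel stirrup. Origin under the pan's centre, z up. Two flat upright straps (16 mm wide along x, 3 thick) at y = -26.5 and +26.5 mm, 56 mm over their outer faces, up to z = 120: grip across them (closing along y), level with the bar; the hook then goes between the fingers. x and -x are alike
- hanger_bar (a point): middle of the hanger's cross bar, 115 mm above the hanger's origin. The round bar, 6 mm thick, runs along the hanger's y between the straps. Two brass cones on it, 12 mm thick at their inner faces at y = -10 and +10 mm, leave the middle 20 mm free: the hook must come between them. As the pan hangs under the bar, bring it in level from the hook's front (-x of the stand), hook between the straps, bar just above the nose
- hook_stand: fixed stand, origin at the post's foot on the bench, z up. Base x = -95 to +35 mm, 100 wide, 10 high; post 12 thick, 229 high. An arm along -x ends in a snap hook: an upturned J of 8 mm round steel in the plane y = 0, open upward; the bar must cross it along the stand's y. The arm is clamped so that the closed gate's middle line is 173 to 197 mm above the bench: not reported, feel or see it
- entry_foot (a point): point on the bench under the best line for the bar to go straight down through the gate, at x = -86 mm of the stand; 2 mm toward the nose (-x) or 3 mm toward the post also works. The nose's inner face is at x = -91 mm, its tip flares outward to x = -104 and tops out 14 mm above the gate's middle line. The bar must go 18 to 25 mm below the gate's middle line for the gate to snap back over it
- rest_foot (a point): point on the bench under the hung bar, at x = -77 mm of the stand, where the bowl of the hook is lowest: the bar's middle rests there 31 mm below the gate's middle line (28 mm below it on the entry line). The closed gate stops a bar pulled up from inside with the bar's middle 5 to 6 mm below the gate's line
- gate (a joint): angle (rad) of the orange sprung gate across the hook's mouth, a 5 mm rod, pivot at x = -56 mm of the stand, 32.5 mm to the tip's centre. 0 = shut: level, tip at the nose; it swings only down into the hook, to 1.15 at most. Starts to move at about 3 N; about 5 to 9 N press the bar past; it reaches 0.55 to 0.9, then snaps to 0. The hanger's weight alone does not open it
- sample_cup_1: sample cup with a green lid, 61 x 61 x 59 mm, loose, origin under its centre, leave it alone
- vial_3: small vial with a blue cap, 22 x 22 x 50 mm, loose, origin under its centre, leave it alone
- weight_100: steel calibration weight with a knob, 22 x 22 x 44 mm, loose, origin under its centre, leave it alone
- timer_1: white bench timer, 66 x 66 x 20 mm, loose, origin under its centre, leave it alone
- crucible_1: white crucible, 45 x 45 x 32 mm, loose, origin under its centre, leave it alone
- spare_pan_1: round aluminium pan, 99 x 99 x 9 mm, loose, origin under its centre, leave it alone
- dropper_2: dropper bottle with a red bulb, 29 x 28 x 102 mm, loose, origin under its centre, leave it alone
Not all that is in view belongs to the job. Of the things that look like the hanger, the larger one is meant.

How it is judged:
By the outcome, as a careful person would: the job done as asked, in the order asked, and still so for the second after the job is handed in, with the robot touching nothing.
It also fails if it takes over 56 s, if anything falls off the work surface, if the arm or the gripper's body presses on something with over 40 N, if the wrist force passes 120 N, or if a joint passes its speed limit or range.

## Working session

There is one attempt and no reset: what is moved stays moved. The work goes in short steps, Python scripts to look and compute and a tool call to move; the robot and the scene stay as the last step left them, time stands still between calls to the robot, and variables do not carry over. Pictures are saved under pics/ and viewed, at most 10 in all, crops included, and the job is handed in when it is done.

Besides the shell and the picture viewer there is one more tool, called after "Call:" by a JSON object that holds its "api" and its "payload". arm_command: Moves the arm, as the interface text tells. Its arguments: {"type":"object","properties":{"increments":{"type":"array"},"squeeze":{"type":"number"}},"required":["increments"]}

```bash
ls; mkdir -p pics; cat > h.py <<'E'
import numpy as np, cv2
from bench import monitor, imaging, manip
def cap(n,f):
    p,d=imaging.capture(n); cv2.imwrite('pics/'+f+'.png',p[:,:,::-1]); np.save('pics/'+f+'.npy',d); return p,d
def ray(n,u,v):
    c=imaging.get_calibration(n);K=np.array(c['K'])
    x=np.array([(u-K[0,2])/K[0,0],(v-K[1,2])/K[1,1]]);s=x.copy()
    for _ in range(20): s=x/(1+c['k1']*(s@s))
    return c,np.array([s[0],s[1],1.])
def rot(c):
    A=np.array(c['attitude'],float)
    if A.shape==(3,3): return A
    from scipy.spatial.transform import Rotation as R
    return R.from_euler('xyz',A).as_matrix() if A.size==3 else R.from_quat(A).as_matrix()
def pd(n,u,v,d): c,s=ray(n,u,v); return np.array(c['eye'])+rot(c)@(s*d)
def pz(n,u,v,z): c,s=ray(n,u,v); w=rot(c)@s; e=np.array(c['eye']); return e+w*(z-e[2])/w[2]
E
python3 - <<'E'
from h import *
for n in('side','top'):
    c=imaging.get_calibration(n);print(n,c); cap(n,n+'0')
o=monitor.get_obs();print(o)
E
```

```text
pics
side {'K': array([[461.87922221,   0.        , 318.39147738],
       [  0.        , 461.87922221, 198.43585817],
       [  0.        ,   0.        ,   1.        ]]), 'k1': 0.03648226010730678, 'eye': array([ 278.92411184, 1147.8105151 ,  630.67977717]), 'attitude': array([-1.97104455, -0.01108443, -2.90721979])}
top {'K': array([[407.82586616,   0.        , 319.55913462],
       [  0.        , 407.82586616, 197.10954003],
       [  0.        ,   0.        ,   1.        ]]), 'k1': -0.0892444367618274, 'eye': array([ 480.16875046,   19.17690956, 1412.86667928]), 'attitude': array([-3.10255263, -0.013634  , -1.54699531])}
{'time': 0.1, 'joint_pos': array([-1.46497080e+00,  2.87104031e-01,  1.57802175e+00,  2.54152224e-05,
        1.27860917e+00, -1.50056114e-01]), 'joint_vel': array([-0.00084048, -0.00279085, -0.00178078,  0.00018966,  0.00055005,
        0.00097427]), 'effort': array([ 9.62791019e-04, -4.07293940e+01, -2.93697560e+01, -1.36570561e-04,
        3.40673898e-03, -1.81033062e-05]), 'tool_pos': array([ 170.78130108, -652.48200734,  255.07226477]), 'eef_rot': array([-3.13947806e+00, -3.44309264e-04,  2.55873926e-01]), 'wrist_force': array([ 0.0960401 , -1.43307417,  0.33840565]), 'torque': array([ 0.00509716, -0.01330816, -0.00130288]), 'grip_force': 0.0, 'width': 85.44978094503017}
```

View pics/side0.png

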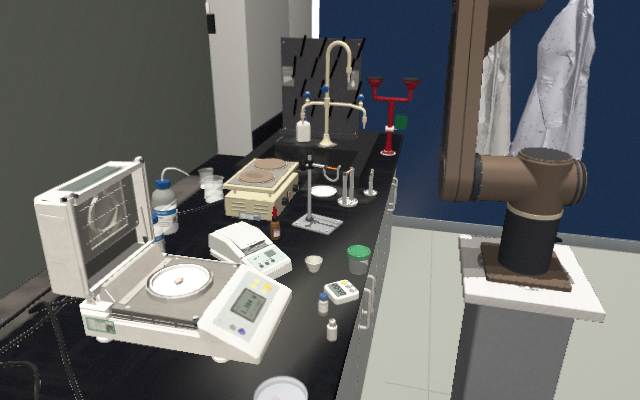

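View pics/top0.png

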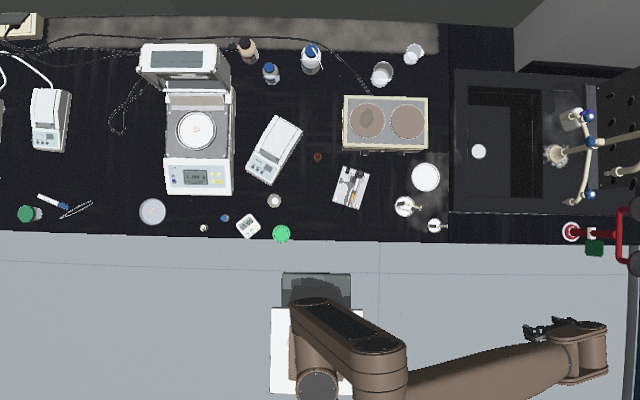

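The side view shows the stand at about (315,215), the hanger at (347,190) and the smaller hanger at (370,183). In the top view these are at (350,187), (405,206) and (434,226). I'll enlarge both areas.

```bash
python3 - <<'E'
from h import *
s=cv2.imread('pics/side0.png');t=cv2.imread('pics/top0.png')
a=cv2.resize(s[145:245,285:385],(600,600),interpolation=cv2.INTER_CUBIC)
b=cv2.resize(t[155:245,325:445],(800,600),interpolation=cv2.INTER_CUBIC)
cv2.imwrite('pics/a.png',a);cv2.imwrite('pics/b.png',b)
E
```

```text
(no output)
```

View pics/a.png

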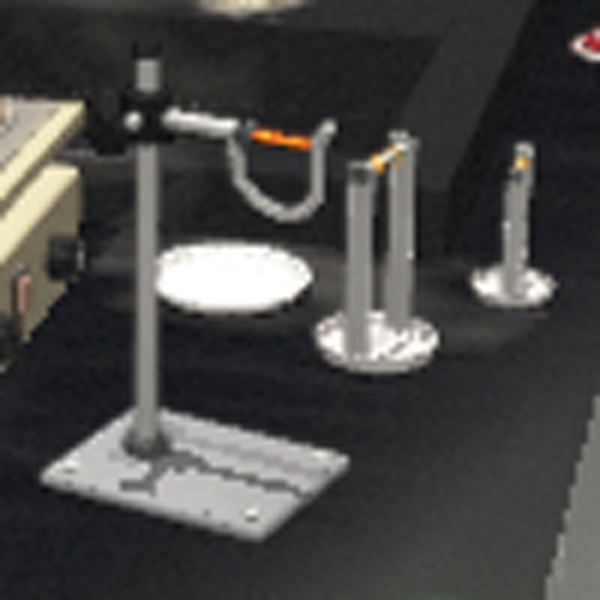

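View pics/b.png

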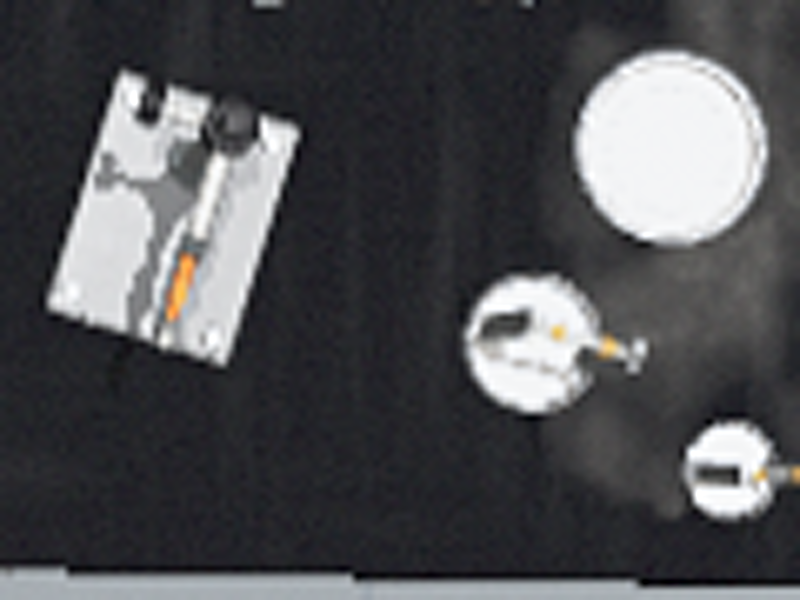

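```bash
cat > m.py <<'E'
from h import *
B=lambda u,v:(325+(u+.5)/6.6667-.5,155+(v+.5)/6.6667-.5)
A=lambda u,v:(285+(u+.5)/6-.5,145+(v+.5)/6-.5)
T=lambda u,v,z:pz('top',*B(u,v),z)
S=lambda u,v,z:pz('side',*A(u,v),z)
np.set_printoptions(precision=1,suppress=True)
c=[T(*p,10) for p in((122,70),(300,130),(225,365),(48,308))]
print('top corners',*c,[np.linalg.norm(c[i]-c[i-1]) for i in range(4)])
cs=[S(*p,10) for p in((165,408),(350,460),(265,540),(40,483))]
print('side corners',*cs,[np.linalg.norm(cs[i]-cs[i-1]) for i in range(4)])
def frame(far1,far2,n1,n2):
    x=(far1+far2-n1-n2)/2; yaw=np.arctan2(x[1],x[0]); 
    m=(far1+far2+n1+n2)/4; e=x/np.linalg.norm(x); return yaw,m+30*e,e
yaw,o,e=frame(*c); print('top yaw,origin',yaw,o)
y2,o2,e2=frame(cs[0],cs[3],cs[1],cs[2]); print('side',y2,o2)
print('gate from top z185',T(188,255,185),T(173,318,185))
o=(o+o2)/2;e=(e+e2)/2;e/=np.linalg.norm(e);n=np.array([-e[1],e[0],0]);print('mean yaw',np.arctan2(e[1],e[0]),o)
ca=imaging.get_calibration('side');E0=np.array(ca['eye'])
for nm,p in dict(gate_l=(252,133),gate_r=(308,143),bowl=(288,217),nose=(328,123),posttop=(148,50)).items():
    _,s=ray('side',*A(*p));w=rot(ca)@s; t=((o-E0)@n)/(w@n);P=E0+w*t;print(nm,P,'stand x',(P-o)@e)
print('pan top',T(535,343,10),'side',S(376,340,5))
print('cones top',T(558,333,115),T(608,347,115),'side',S(377,162,115),S(393,152,115))
print('strap tops side',S(362,167,120),S(402,140,120),'top',T(525,322,120),T(635,352,120))
E
python3 m.py
```

```text
top corners [648.2 -76.6  10. ] [ 619.4 -169.9   10. ] [ 496.5 -133.2   10. ] [523.8 -41.   10. ] [np.float64(129.43108683624777), np.float64(97.57585407846511), np.float64(128.20863252088444), np.float64(96.16479739519167)]
side corners [ 605.4 -162.    10. ] [ 497.6 -124.2   10. ] [521.1 -25.8  10. ] [644.3 -58.   10. ] [np.float64(111.0159119059924), np.float64(114.27243527253657), np.float64(101.15897941743081), np.float64(127.3901379939839)]
top yaw,origin -0.2843682763846338 [ 600.8 -113.6   10. ]
side -0.29406861663165973 [ 595.8 -101.2   10. ]
gate from top z185 [543.9 -96.4 185. ] [515.2 -90.2 185. ]
mean yaw -0.28921844650814665 [ 598.3 -107.4   10. ]
gate_l [545.5 -91.7 194.3] stand x -55.07890370345314
gate_r [516.2 -83.  194.8] stand x -85.65482571012504
bowl [525.6 -85.8 155.1] stand x -75.84991206570437
nose [506.3 -80.  206.7] stand x -96.0350601462675
posttop [ 601.8 -108.4  226.3] stand x 3.603990167682589
pan top [ 511.7 -294.6   10. ] side [ 514.1 -293.7    5. ]
cones top [ 514.4 -282.2  115. ] [ 508.2 -306.7  115. ] side [ 516.3 -287.1  115. ] [ 510.6 -305.9  115. ]
strap tops side [ 520.5 -263.   120. ] [ 506.9 -313.2  120. ] top [ 519.2 -265.   120. ] [ 506.  -318.6  120. ]
```

Call:
{"api": "arm_command", "payload": {"increments": [{"gripper":1,"linear":[50,-31,0],"turn":0},{"gripper":1,"linear":[50,-31,0],"turn":0},{"gripper":1,"linear":[50,-31,0],"turn":0},{"gripper":1,"linear":[50,-31,0],"turn":0},{"gripper":1,"linear":[50,-31,0],"turn":0},{"gripper":1,"linear":[50,-31,0],"turn":0},{"gripper":1,"linear":[50,-31,0],"turn":0},{"gripper":1,"linear":[50,-31,0],"turn":0}]}}

```text
time: 1.1
tool_pos: [495.9, -310.1, 255.9]
eef_rot: [-3.141, 0.0, 0.256]
wrist_force: [-0.6, -1.0, 0.1]
width: 85.5
grip_force: 0.0
```

Call:
{"api": "arm_command", "payload": {"increments": [{"gripper":1,"linear":[21.5,-12,0],"turn":0},{"gripper":1,"linear":[0,0,0],"turn":0.13},{"gripper":1,"linear":[0,0,0],"turn":0.13},{"gripper":1,"linear":[0,0,0],"turn":0.13},{"gripper":1,"linear":[0,0,0],"turn":0.126},{"gripper":1,"linear":[0,0,30],"turn":0},{"gripper":1,"linear":[0,0,0],"turn":0},{"gripper":1,"linear":[0,0,0],"turn":0}]}}

```text
time: 2.1
tool_pos: [512.9, -294.9, 226.7]
eef_rot: [-3.142, 0.0, -0.26]
wrist_force: [-0.5, 0.3, 0.4]
width: 85.7
grip_force: 0.0
```

Call:
{"api": "arm_command", "payload": {"increments": [{"gripper":1,"linear":[0,0,20],"turn":0},{"gripper":1,"linear":[0,0,20],"turn":0},{"gripper":1,"linear":[0,0,20],"turn":0},{"gripper":1,"linear":[0,0,20],"turn":0},{"gripper":1,"linear":[0,0,15],"turn":0},{"gripper":1,"linear":[0,0,10],"turn":0},{"gripper":1,"linear":[0,0,0],"turn":0},{"gripper":1,"linear":[0,0,0],"turn":0}]}}

```text
time: 3.1
tool_pos: [513.3, -295.2, 122.1]
eef_rot: [3.141, -0.001, -0.26]
wrist_force: [0.2, -0.3, -0.5]
width: 85.1
grip_force: 0.0
```

```bash
python3 - <<'E'
from h import *
s,_=cap('side','s1');t,_=cap('top','t1')
a=cv2.resize(s[150:210,310:390],(800,600),interpolation=cv2.INTER_CUBIC)
b=cv2.resize(t[185:225,375:435],(600,400),interpolation=cv2.INTER_CUBIC)
cv2.imwrite('pics/a1.png',a[:,:,::-1])
o=monitor.get_obs();print(o['tool_pos'],o['wrist_force'])
E
```

```text
[ 513.34795401 -295.23633724  122.34484384] [-0.21914343 -0.67698153  0.18716002]
```

View pics/a1.png

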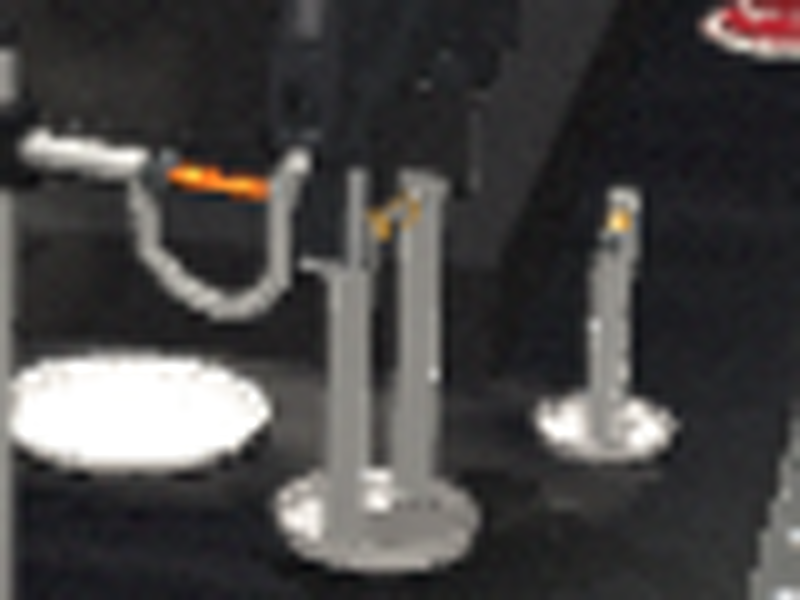

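The hanger's straps lie between the open fingers: near strap at crop (350,265), far strap at (420,180). The stand's hook is clear at (225,300). Gripping now.

Call:
{"api": "arm_command", "payload": {"increments": [{"gripper":0.5,"linear":[0,0,0],"turn":0},{"gripper":0.5,"linear":[0,0,0],"turn":0},{"gripper":0.5,"linear":[0,0,0],"turn":0},{"gripper":0.5,"linear":[0,0,0],"turn":0},{"gripper":0.5,"linear":[0,0,0],"turn":0},{"gripper":0.5,"linear":[0,0,0],"turn":0},{"gripper":0.5,"linear":[0,0,0],"turn":0},{"gripper":0.5,"linear":[0,0,0],"turn":0}], "squeeze": 40}}

```text
time: 4.2
tool_pos: [513.3, -295.0, 122.0]
eef_rot: [3.141, -0.001, -0.26]
wrist_force: [-0.4, 1.9, 5.1]
width: 55.0
grip_force: 43.7
```

Call:
{"api": "arm_command", "payload": {"increments": [{"gripper":0.5,"linear":[0,0,-5],"turn":0},{"gripper":0.5,"linear":[0,0,-15],"turn":0},{"gripper":0.5,"linear":[0,0,-20],"turn":0},{"gripper":0.5,"linear":[0,0,-20],"turn":0},{"gripper":0.5,"linear":[0,0,-20],"turn":0},{"gripper":0.5,"linear":[0,0,-20],"turn":0},{"gripper":0.5,"linear":[0,0,-10],"turn":0},{"gripper":0.5,"linear":[0,0,0],"turn":0.025}]}}

```text
time: 5.2
tool_pos: [513.2, -295.1, 232.5]
eef_rot: [3.141, -0.002, -0.287]
wrist_force: [0.4, 0.1, -2.7]
width: 55.0
grip_force: 43.1
```

Call:
{"api": "arm_command", "payload": {"increments": [{"gripper":0.5,"linear":[-17,-15,0],"turn":0},{"gripper":0.5,"linear":[-22,-30,0],"turn":0},{"gripper":0.5,"linear":[-22,-35,0],"turn":0},{"gripper":0.5,"linear":[-22,-35,0],"turn":0},{"gripper":0.5,"linear":[-20,-35,0],"turn":0},{"gripper":0.5,"linear":[-12,-30,0],"turn":0},{"gripper":0.5,"linear":[-7,-19,0],"turn":0},{"gripper":0.5,"linear":[0,0,0],"turn":0}]}}

```text
time: 6.2
tool_pos: [451.0, -68.4, 230.3]
eef_rot: [-3.142, 0.002, -0.283]
wrist_force: [0.4, 0.2, -2.2]
width: 55.0
grip_force: 43.2
```

```bash
python3 - <<'E'
from h import *
s,_=cap('side','s2');t,_=cap('top','t2')
a=cv2.resize(s[155:235,300:400],(750,600),interpolation=cv2.INTER_CUBIC)
b=cv2.resize(t[165:235,325:385],(514,600),interpolation=cv2.INTER_CUBIC)
cv2.imwrite('pics/a2.png',a[:,:,::-1]);cv2.imwrite('pics/b2.png',b[:,:,::-1])
o=monitor.get_obs();print(o['tool_pos'],o['wrist_force'])
E
```

```text
[451.52071734 -69.74045545 230.75092408] [ 0.03705016  0.32905945 -1.43328542]
```

View pics/a2.png

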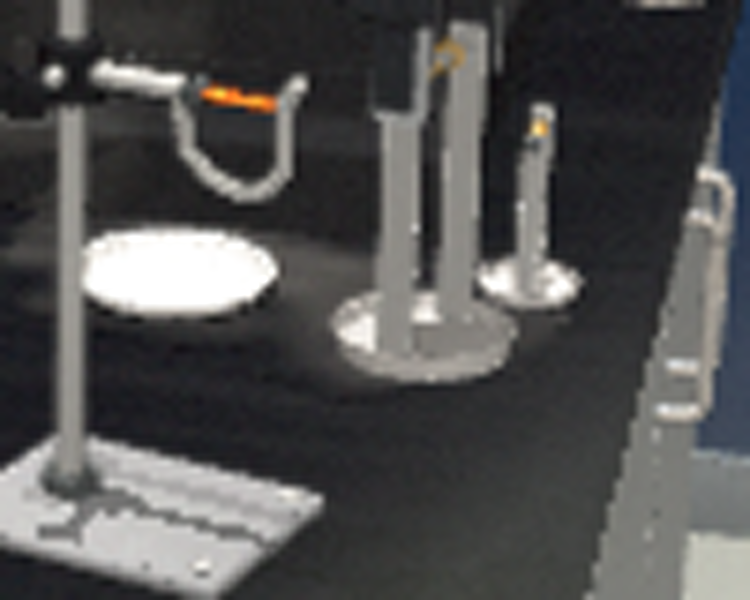

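The hanger is held level in front of the hook. The far cone is at crop (450,52), the nose tip at (298,75), the gate tip at (277,103) and the bowl's bottom at (243,200). Next I'll compare these with projections.

```bash
cat >> h.py <<'E'
def proj(n,P):
    c=imaging.get_calibration(n);R=rot(c);e=np.array(c['eye'])
    return cv2.projectPoints(np.atleast_2d(np.array(P,float)),cv2.Rodrigues(R.T)[0],-R.T@e,np.array(c['K']),np.array([c['k1'],0,0,0.]))[0].reshape(-1,2)
def stand(o,yaw,x,y,z):
    return np.array([o[0]+x*np.cos(yaw)-y*np.sin(yaw),o[1]+x*np.sin(yaw)+y*np.cos(yaw),z])
E
python3 - <<'E'
from h import *
from scipy.optimize import least_squares
np.set_printoptions(precision=1,suppress=True)
A=lambda u,v:np.array((300+(u+.5)/7.5-.5,155+(v+.5)/7.5-.5))
iA=lambda p:(p-np.array([300,155])+.5)*7.5-.5
y=-.284; bar=np.array([451.5,-69.7,223.5]); d=np.array([-np.sin(y),np.cos(y),0])
print('exp cone-10,mid,strap far top,pan',iA(proj('side',[bar-10*d,bar,bar-26.5*d+[0,0,5],bar-[0,0,115]])))
# fit stand: top obs of base corners, side obs of hook
B=lambda u,v:np.array((325+(u+.5)/6.6667-.5,155+(v+.5)/6.6667-.5))
tp=[B(122,70),B(300,130),B(225,365),B(48,308),B(188,255)]
sp=[A(298,75),A(277,103),A(243,200),A(70,480)]
def res(q,full=False):
    o=q[:2];w=q[2];g=q[3]
    T=[stand(o,w,35,50,10),stand(o,w,35,-50,10),stand(o,w,-95,-50,10),stand(o,w,-95,50,10),stand(o,w,-57,0,g)]
    S=[stand(o,w,-103,0,g+12),stand(o,w,-87,0,g),stand(o,w,-77,0,g-40),stand(o,w,0,0,12)]
    r=np.r_[proj('top',T)-tp, proj('side',S)-sp]
    return r if full else r.ravel()
f=least_squares(res,[600,-112,-.285,190],loss='soft_l1');q=f.x
print(q[:2],q[3],'yaw %.3f'%q[2]);print(res(q,True))
print('entry',stand(q[:2],q[2],-86,0,0),'rest',stand(q[:2],q[2],-77,0,0))
E
```

```text
exp cone-10,mid,strap far top,pan [[449.9  50. ]
 [438.5  57.2]
 [469.1  25.6]
 [425.1 342. ]]
[ 601.1 -113. ] 193.36077115455313 yaw -0.290
[[-0.4 -0.2]
 [ 0.3 -0.3]
 [ 0.1  0.2]
 [-0.9 -0.2]
 [ 0.4 -1. ]
 [ 1.5  0.7]
 [-0.8 -0. ]
 [ 0.4 -0.6]
 [ 0.7 -0.1]]
entry [518.7 -88.4   0. ] rest [527.4 -90.9   0. ]
```

View pics/b2.png

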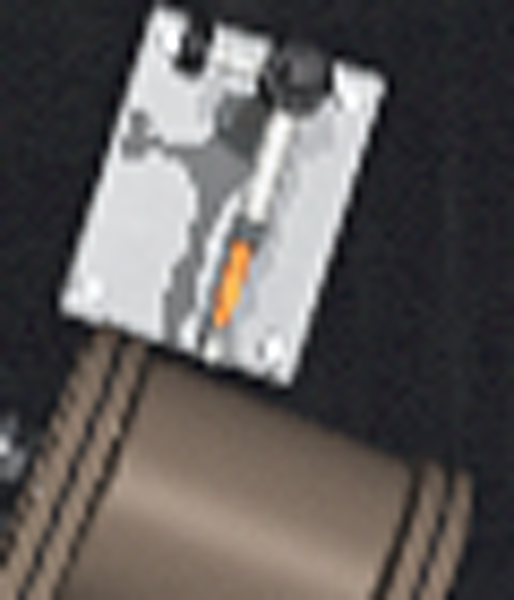

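Call:
{"api": "arm_command", "payload": {"increments": [{"gripper":0.5,"linear":[10,0,0],"turn":0},{"gripper":0.5,"linear":[15,0,0],"turn":0},{"gripper":0.5,"linear":[15,0,0],"turn":0},{"gripper":0.5,"linear":[15,-1,0],"turn":0},{"gripper":0.5,"linear":[10,0,0],"turn":0},{"gripper":0.5,"linear":[5,0,0],"turn":0.004},{"gripper":0.5,"linear":[0,0,0],"turn":0},{"gripper":0.5,"linear":[0,0,0],"turn":0}]}}

```text
time: 7.3
tool_pos: [518.9, -88.1, 231.3]
eef_rot: [-3.142, 0.0, -0.289]
wrist_force: [-0.4, 0.4, -1.2]
width: 55.5
grip_force: 43.2
```

```bash
python3 - <<'E'
from h import *
s,_=cap('side','s3')
a=cv2.resize(s[145:205,305:385],(800,600),interpolation=cv2.INTER_CUBIC)
cv2.imwrite('pics/a3.png',a[:,:,::-1])
P=[]
for _ in range(4):
    o=monitor.get_obs();P.append(np.r_[o['tool_pos'],o['wrist_force']]);imaging.capture('side')
print(np.mean(P,0))
E
```

```text
[ 5.18903711e+02 -8.81369108e+01  2.31376451e+02 -7.60517533e-02
 -3.52689689e-01 -1.52949842e+00]
```

View pics/a3.png

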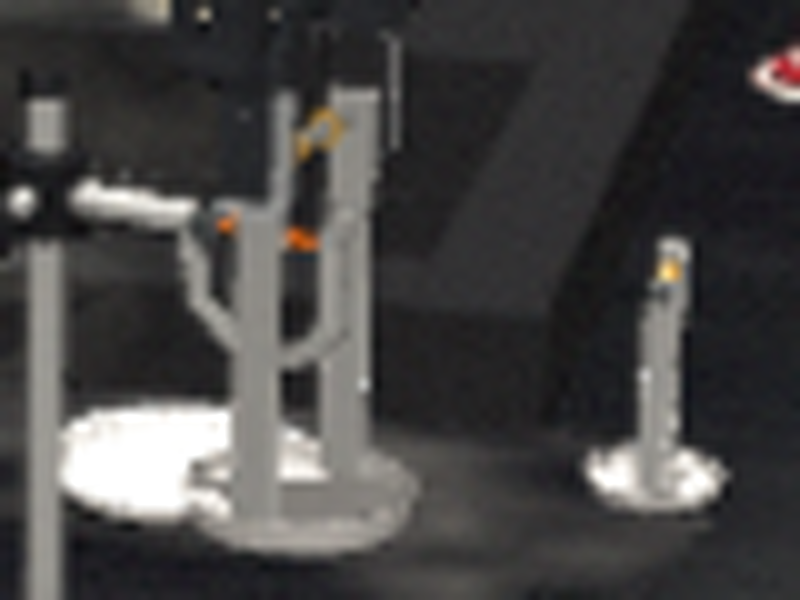

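The hook now sits between the straps, with the bar at about crop (310,135) above the gate at (300,238). I'll lower it to feel for the gate.

Call:
{"api": "arm_command", "payload": {"increments": [{"gripper":0.5,"linear":[0,0,6],"turn":0},{"gripper":0.5,"linear":[0,0,6],"turn":0},{"gripper":0.5,"linear":[0,0,4],"turn":0},{"gripper":0.5,"linear":[0,0,3],"turn":0},{"gripper":0.5,"linear":[0,0,1],"turn":0},{"gripper":0.5,"linear":[0,0,1],"turn":0},{"gripper":0.5,"linear":[0,0,0],"turn":0},{"gripper":0.5,"linear":[0,0,0],"turn":0}]}}

```text
time: 8.55
tool_pos: [519.3, -88.3, 210.5]
eef_rot: [-3.142, -0.0, -0.289]
wrist_force: [0.0, -0.1, -1.5]
width: 55.2
grip_force: 43.2
```

Call:
{"api": "arm_command", "payload": {"increments": [{"gripper":0.5,"linear":[0,0,1],"turn":0},{"gripper":0.5,"linear":[0,0,1],"turn":0},{"gripper":0.5,"linear":[0,0,0.5],"turn":0},{"gripper":0.5,"linear":[0,0,0.5],"turn":0},{"gripper":0.5,"linear":[0,0,0.5],"turn":0},{"gripper":0.5,"linear":[0,0,0.5],"turn":0},{"gripper":0.5,"linear":[0,0,0],"turn":0},{"gripper":0.5,"linear":[0,0,0],"turn":0}]}}

```text
time: 9.55
tool_pos: [519.2, -88.3, 206.4]
eef_rot: [-3.142, -0.0, -0.289]
wrist_force: [0.1, -0.1, -1.6]
width: 55.2
grip_force: 43.2
```

Call:
{"api": "arm_command", "payload": {"increments": [{"gripper":0.5,"linear":[0,0,0.5],"turn":0},{"gripper":0.5,"linear":[0,0,0.5],"turn":0},{"gripper":0.5,"linear":[0,0,0.5],"turn":0},{"gripper":0.5,"linear":[0,0,0.5],"turn":0},{"gripper":0.5,"linear":[0,0,0.5],"turn":0},{"gripper":0.5,"linear":[0,0,0.5],"turn":0},{"gripper":0.5,"linear":[0,0,0],"turn":0},{"gripper":0.5,"linear":[0,0,0],"turn":0}]}}

```text
time: 10.55
tool_pos: [519.2, -88.3, 203.4]
eef_rot: [-3.142, -0.0, -0.289]
wrist_force: [-1.8, -0.7, 1.7]
width: 55.1
grip_force: 43.4
```

Call:
{"api": "arm_command", "payload": {"increments": [{"gripper":0.5,"linear":[0,0,0.5],"turn":0},{"gripper":0.5,"linear":[0,0,0.5],"turn":0},{"gripper":0.5,"linear":[0,0,0],"turn":0},{"gripper":0.5,"linear":[0,0,0],"turn":0},{"gripper":0.5,"linear":[0,0,0],"turn":0},{"gripper":0.5,"linear":[0,0,0],"turn":0},{"gripper":0.5,"linear":[0,0,0],"turn":0},{"gripper":0.5,"linear":[0,0,0],"turn":0}]}}

```text
time: 11.55
tool_pos: [519.2, -88.3, 202.4]
eef_rot: [-3.142, -0.0, -0.289]
wrist_force: [-1.2, 1.0, 1.9]
width: 55.2
grip_force: 43.5
```

```bash
python3 - <<'E'
from h import *
P=[]
for _ in range(4):
    o=monitor.get_obs();P.append(np.r_[o['tool_pos'],o['wrist_force'],o['torque']]);p,_=cap('side','s4')
np.set_printoptions(precision=2,suppress=True)
print(np.mean(P,0),np.std(P,0)[3:6])
E
```

```text
[519.2  -88.29 202.35  -1.53   0.72   1.68   0.06   0.17   0.01] [0.44 0.51 0.22]
```

Call:
{"api": "arm_command", "payload": {"increments": [{"gripper":0.5,"linear":[0,0,1],"turn":0},{"gripper":0.5,"linear":[0,0,1],"turn":0},{"gripper":0.5,"linear":[0,0,1],"turn":0},{"gripper":0.5,"linear":[0,0,1],"turn":0},{"gripper":0.5,"linear":[0,0,1],"turn":0},{"gripper":0.5,"linear":[0,0,1],"turn":0},{"gripper":0.5,"linear":[0,0,1],"turn":0},{"gripper":0.5,"linear":[0,0,0],"turn":0}]}}

```text
time: 12.75
tool_pos: [519.7, -88.4, 195.7]
eef_rot: [-3.142, -0.002, -0.289]
wrist_force: [1.2, -0.3, 3.8]
width: 55.4
grip_force: 43.7
```

Call:
{"api": "arm_command", "payload": {"increments": [{"gripper":0.5,"linear":[0.5,0,1],"turn":0},{"gripper":0.5,"linear":[0.5,0,1],"turn":0},{"gripper":0.5,"linear":[0,0,1],"turn":0},{"gripper":0.5,"linear":[0,0,1],"turn":0},{"gripper":0.5,"linear":[0,0,1],"turn":0},{"gripper":0.5,"linear":[0,0,1],"turn":0},{"gripper":0.5,"linear":[0,0,0],"turn":0},{"gripper":0.5,"linear":[0,0,0],"turn":0}]}}

```text
time: 13.75
tool_pos: [519.8, -88.4, 189.0]
eef_rot: [3.142, 0.001, -0.289]
wrist_force: [-0.8, -0.2, 4.1]
width: 55.1
grip_force: 43.8
```

Call:
{"api": "arm_command", "payload": {"increments": [{"gripper":0.5,"linear":[0,0,1],"turn":0},{"gripper":0.5,"linear":[0,0,1],"turn":0},{"gripper":0.5,"linear":[0,0,1],"turn":0},{"gripper":0.5,"linear":[0,0,1],"turn":0},{"gripper":0.5,"linear":[0,0,1],"turn":0},{"gripper":0.5,"linear":[0,0,1],"turn":0},{"gripper":0.5,"linear":[0,0,0],"turn":0},{"gripper":0.5,"linear":[0,0,0],"turn":0}]}}

```text
time: 14.75
tool_pos: [519.9, -88.5, 182.1]
eef_rot: [-3.141, 0.0, -0.289]
wrist_force: [-0.2, -0.1, -1.6]
width: 55.0
grip_force: 43.2
```

The force has fallen back to the hanger's weight alone, so the gate has snapped. I'll move toward the rest line, then tug up.

Call:
{"api": "arm_command", "payload": {"increments": [{"gripper":0.5,"linear":[0,0,2],"turn":0},{"gripper":0.5,"linear":[1,0,1],"turn":0},{"gripper":0.5,"linear":[2,0,1],"turn":0},{"gripper":0.5,"linear":[2,0,0],"turn":0},{"gripper":0.5,"linear":[2,0,0],"turn":0},{"gripper":0.5,"linear":[1,0,0],"turn":0},{"gripper":0.5,"linear":[0,0,0],"turn":0},{"gripper":0.5,"linear":[0,0,0],"turn":0}]}}

```text
time: 15.75
tool_pos: [527.8, -90.8, 179.3]
eef_rot: [-3.142, 0.0, -0.289]
wrist_force: [0.3, -0.0, -2.6]
width: 55.2
grip_force: 43.2
```

Call:
{"api": "arm_command", "payload": {"increments": [{"gripper":0.5,"linear":[0,0,-2],"turn":0},{"gripper":0.5,"linear":[0,0,-2],"turn":0},{"gripper":0.5,"linear":[0,0,-2],"turn":0},{"gripper":0.5,"linear":[0,0,-2],"turn":0},{"gripper":0.5,"linear":[0,0,-2],"turn":0},{"gripper":0.5,"linear":[0,0,-2],"turn":0},{"gripper":0.5,"linear":[0,0,-1],"turn":0},{"gripper":0.5,"linear":[0,0,0],"turn":0}]}}

```text
time: 16.75
tool_pos: [527.9, -90.9, 192.4]
eef_rot: [-3.142, -0.0, -0.289]
wrist_force: [-0.6, 0.7, -2.2]
width: 55.4
grip_force: 43.2
```

Call:
{"api": "arm_command", "payload": {"increments": [{"gripper":0.5,"linear":[0,0,-0.5],"turn":0},{"gripper":0.5,"linear":[0,0,-0.5],"turn":0},{"gripper":0.5,"linear":[0,0,-0.3],"turn":0},{"gripper":0.5,"linear":[0,0,0],"turn":0},{"gripper":0.5,"linear":[0,0,0],"turn":0},{"gripper":0.5,"linear":[0,0,0],"turn":0},{"gripper":0.5,"linear":[0,0,0],"turn":0},{"gripper":0.5,"linear":[0,0,0],"turn":0}]}}

```text
time: 17.75
tool_pos: [527.8, -90.9, 193.6]
eef_rot: [3.142, 0.0, -0.289]
wrist_force: [0.7, 0.1, -1.4]
width: 55.5
grip_force: 43.2
```

Call:
{"api": "arm_command", "payload": {"increments": [{"gripper":0.5,"linear":[0,0,-0.3],"turn":0},{"gripper":0.5,"linear":[0,0,-0.3],"turn":0},{"gripper":0.5,"linear":[0,0,0],"turn":0},{"gripper":0.5,"linear":[0,0,0],"turn":0},{"gripper":0.5,"linear":[0,0,0],"turn":0},{"gripper":0.5,"linear":[0,0,0],"turn":0},{"gripper":0.5,"linear":[0,0,0],"turn":0},{"gripper":0.5,"linear":[0,0,0],"turn":0}]}}

```text
time: 18.75
tool_pos: [527.8, -90.8, 194.2]
eef_rot: [-3.142, -0.0, -0.289]
wrist_force: [0.3, -0.2, -1.6]
width: 55.4
grip_force: 43.2
```

Call:
{"api": "arm_command", "payload": {"increments": [{"gripper":0.5,"linear":[0,0,-0.4],"turn":0},{"gripper":0.5,"linear":[0,0,0],"turn":0},{"gripper":0.5,"linear":[0,0,-0.4],"turn":0},{"gripper":0.5,"linear":[0,0,0],"turn":0},{"gripper":0.5,"linear":[0,0,0],"turn":0},{"gripper":0.5,"linear":[0,0,0],"turn":0},{"gripper":0.5,"linear":[0,0,0],"turn":0},{"gripper":0.5,"linear":[0,0,0],"turn":0}]}}

```text
time: 19.75
tool_pos: [527.7, -90.8, 194.9]
eef_rot: [-3.142, 0.0, -0.289]
wrist_force: [0.3, 0.2, -2.6]
width: 55.3
grip_force: 43.2
```

Call:
{"api": "arm_command", "payload": {"increments": [{"gripper":0.5,"linear":[0,0,-0.4],"turn":0},{"gripper":0.5,"linear":[0,0,0],"turn":0},{"gripper":0.5,"linear":[0,0,-0.3],"turn":0},{"gripper":0.5,"linear":[0,0,0],"turn":0},{"gripper":0.5,"linear":[0,0,0],"turn":0},{"gripper":0.5,"linear":[0,0,0],"turn":0},{"gripper":0.5,"linear":[0,0,0],"turn":0},{"gripper":0.5,"linear":[0,0,0],"turn":0}]}}

```text
time: 20.75
tool_pos: [527.6, -90.8, 195.4]
eef_rot: [-3.142, 0.001, -0.289]
wrist_force: [2.3, -1.0, -8.0]
width: 55.2
grip_force: 43.8
```

The closed gate held about 6 N of upward tug. Now lowering it.

Call:
{"api": "arm_command", "payload": {"increments": [{"gripper":0.5,"linear":[0,0,2],"turn":0},{"gripper":0.5,"linear":[0,0,4],"turn":0},{"gripper":0.5,"linear":[0,0,4],"turn":0},{"gripper":0.5,"linear":[0,0,4],"turn":0},{"gripper":0.5,"linear":[0,0,4],"turn":0},{"gripper":0.5,"linear":[0,0,3],"turn":0},{"gripper":0.5,"linear":[0,0,2],"turn":0},{"gripper":0.5,"linear":[0,0,0],"turn":0}]}}

```text
time: 21.75
tool_pos: [527.7, -90.8, 172.5]
eef_rot: [-3.142, 0.0, -0.289]
wrist_force: [0.9, -0.2, -1.8]
width: 55.4
grip_force: 44.3
```

Call:
{"api": "arm_command", "payload": {"increments": [{"gripper":0.5,"linear":[0,0,0.5],"turn":0},{"gripper":0.5,"linear":[0,0,0.5],"turn":0},{"gripper":0.5,"linear":[0,0,0.3],"turn":0},{"gripper":0.5,"linear":[0,0,0.3],"turn":0},{"gripper":0.5,"linear":[0,0,0.3],"turn":0},{"gripper":0.5,"linear":[0,0,0],"turn":0},{"gripper":0.5,"linear":[0,0,0],"turn":0},{"gripper":0.5,"linear":[0,0,0],"turn":0}]}}

```text
time: 22.75
tool_pos: [527.8, -90.8, 170.9]
eef_rot: [3.142, -0.0, -0.289]
wrist_force: [-0.7, -0.8, -1.8]
width: 55.4
grip_force: 44.3
```

Call:
{"api": "arm_command", "payload": {"increments": [{"gripper":0.5,"linear":[0,0,0.3],"turn":0},{"gripper":0.5,"linear":[0,0,0.3],"turn":0},{"gripper":0.5,"linear":[0,0,0.3],"turn":0},{"gripper":0.5,"linear":[0,0,0.3],"turn":0},{"gripper":0.5,"linear":[0,0,0],"turn":0},{"gripper":0.5,"linear":[0,0,0],"turn":0},{"gripper":0.5,"linear":[0,0,0],"turn":0},{"gripper":0.5,"linear":[0,0,0],"turn":0}]}}

```text
time: 23.75
tool_pos: [527.8, -90.9, 169.6]
eef_rot: [-3.142, -0.0, -0.289]
wrist_force: [0.0, -0.2, -1.6]
width: 55.3
grip_force: 44.3
```

Call:
{"api": "arm_command", "payload": {"increments": [{"gripper":0.5,"linear":[0,0,0.3],"turn":0},{"gripper":0.5,"linear":[0,0,0.3],"turn":0},{"gripper":0.5,"linear":[0,0,0.2],"turn":0},{"gripper":0.5,"linear":[0,0,0],"turn":0},{"gripper":0.5,"linear":[0,0,0],"turn":0},{"gripper":0.5,"linear":[0,0,0],"turn":0},{"gripper":0.5,"linear":[0,0,0],"turn":0},{"gripper":0.5,"linear":[0,0,0],"turn":0}]}}

```text
time: 24.75
tool_pos: [528.0, -90.9, 169.1]
eef_rot: [3.142, -0.0, -0.289]
wrist_force: [-0.9, 0.4, 2.2]
width: 55.2
grip_force: 44.8
```

Call:
{"api": "arm_command", "payload": {"increments": [{"gripper":0.5,"linear":[0,0,-0.3],"turn":0},{"gripper":0.5,"linear":[0,0,0],"turn":0},{"gripper":0.66,"linear":[0,0,0],"turn":0},{"gripper":0.7,"linear":[0,0,0],"turn":0},{"gripper":0.75,"linear":[0,0,0],"turn":0},{"gripper":0.8,"linear":[0,0,0],"turn":0},{"gripper":0.9,"linear":[0,0,0],"turn":0},{"gripper":0.95,"linear":[0,0,0],"turn":0}], "squeeze": 20}}

```text
time: 25.75
tool_pos: [527.8, -90.9, 169.2]
eef_rot: [3.142, -0.0, -0.289]
wrist_force: [-0.4, 0.8, -0.2]
width: 81.3
grip_force: 0.0
```

```bash
python3 - <<'E'
from h import *
s,_=cap('side','s5')
a=cv2.resize(s[155:235,295:395],(750,600),interpolation=cv2.INTER_CUBIC)
cv2.imwrite('pics/a5.png',a[:,:,::-1])
o=monitor.get_obs();print(o['tool_pos'],o['wrist_force'],o['width'],o['grip_force'])
E
```

```text
[527.82192037 -90.84081064 169.16246517] [-0.71100408  0.51819302  0.77683547] 80.85029701238086 0.0
```

View pics/a5.png

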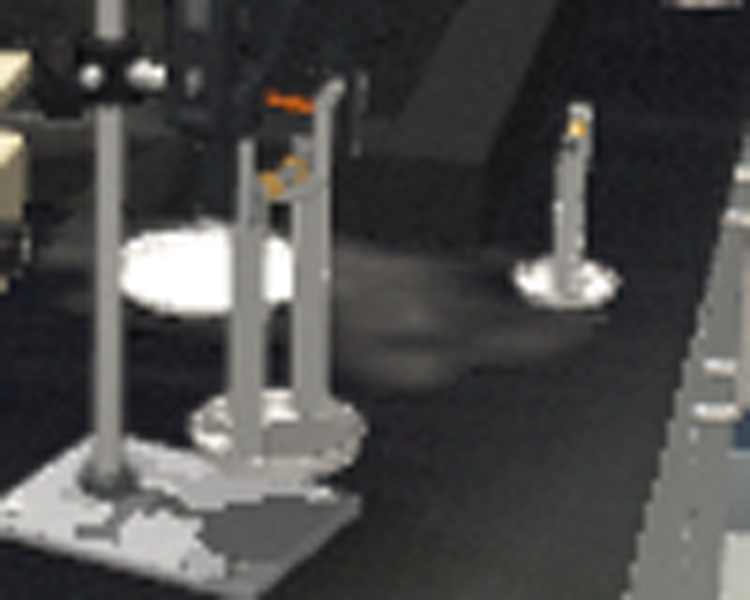

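The pan hangs with its bar in the hook at crop (283,175), and the gate is shut above it at (290,103). I'll withdraw straight up.

Call:
{"api": "arm_command", "payload": {"increments": [{"gripper":1,"linear":[0,0,0],"turn":0},{"gripper":1,"linear":[0,0,-5],"turn":0},{"gripper":1,"linear":[0,0,-10],"turn":0},{"gripper":1,"linear":[0,0,-15],"turn":0},{"gripper":1,"linear":[0,0,-20],"turn":0},{"gripper":1,"linear":[0,0,-25],"turn":0},{"gripper":1,"linear":[0,0,-25],"turn":0},{"gripper":1,"linear":[0,0,-10],"turn":0}]}}

```text
time: 26.8
tool_pos: [528.7, -91.1, 282.3]
eef_rot: [3.141, -0.005, -0.289]
wrist_force: [0.1, 0.3, -0.1]
width: 85.5
grip_force: 0.0
```

Call:
{"api": "arm_command", "payload": {"increments": [{"gripper":1,"linear":[0,0,0],"turn":0},{"gripper":1,"linear":[0,0,0],"turn":0},{"gripper":1,"linear":[0,0,0],"turn":0},{"gripper":1,"linear":[0,0,0],"turn":0},{"gripper":1,"linear":[0,0,0],"turn":0},{"gripper":1,"linear":[0,0,0],"turn":0},{"gripper":1,"linear":[0,0,0],"turn":0},{"gripper":1,"linear":[0,0,0],"turn":0}]}}

```text
time: 27.8
tool_pos: [527.8, -90.8, 279.2]
eef_rot: [3.142, -0.0, -0.289]
wrist_force: [-0.2, -0.0, 0.0]
width: 85.3
grip_force: 0.0
```

```bash
python3 - <<'E'
from h import *
def g():
    p,_=imaging.capture('side'); return p[155:235,295:395].astype(int)
a=g()
for k in range(12):
    b=g(); print((np.abs(b-a).max(2)>25).sum(),end=' '); 
    if k%4==3:a=b
r=cv2.imread('pics/s5.png')[:,:,::-1][155:235,295:395].astype(int)
d=(np.abs(b-r).max(2)>40); print('\nvs release, pan zone:',d[50:66,23:50].sum(), monitor.get_obs()['time'])
E
```

```text
16 29 39 38 4 15 29 44 9 11 10 5 
vs release, pan zone: 22 28.45
```

It is still swinging slightly, so I'll let it settle.

Call:
{"api": "arm_command", "payload": {"increments": [{"gripper":1,"linear":[0,0,0],"turn":0},{"gripper":1,"linear":[0,0,0],"turn":0},{"gripper":1,"linear":[0,0,0],"turn":0},{"gripper":1,"linear":[0,0,0],"turn":0},{"gripper":1,"linear":[0,0,0],"turn":0},{"gripper":1,"linear":[0,0,0],"turn":0},{"gripper":1,"linear":[0,0,0],"turn":0},{"gripper":1,"linear":[0,0,0],"turn":0}]}}

```text
time: 29.45
tool_pos: [527.8, -90.8, 279.1]
eef_rot: [3.142, -0.0, -0.289]
wrist_force: [-0.3, 0.5, 0.6]
width: 85.1
grip_force: 0.0
```

Call:
{"api": "arm_command", "payload": {"increments": [{"gripper":1,"linear":[0,0,0],"turn":0},{"gripper":1,"linear":[0,0,0],"turn":0},{"gripper":1,"linear":[0,0,0],"turn":0},{"gripper":1,"linear":[0,0,0],"turn":0},{"gripper":1,"linear":[0,0,0],"turn":0},{"gripper":1,"linear":[0,0,0],"turn":0},{"gripper":1,"linear":[0,0,0],"turn":0},{"gripper":1,"linear":[0,0,0],"turn":0}]}}

```text
time: 30.45
tool_pos: [527.8, -90.8, 279.1]
eef_rot: [-3.142, -0.0, -0.289]
wrist_force: [0.4, 0.1, 0.6]
width: 85.3
grip_force: 0.0
```

Call:
{"api": "arm_command", "payload": {"increments": [{"gripper":1,"linear":[0,0,0],"turn":0},{"gripper":1,"linear":[0,0,0],"turn":0},{"gripper":1,"linear":[0,0,0],"turn":0},{"gripper":1,"linear":[0,0,0],"turn":0},{"gripper":1,"linear":[0,0,0],"turn":0},{"gripper":1,"linear":[0,0,0],"turn":0},{"gripper":1,"linear":[0,0,0],"turn":0},{"gripper":1,"linear":[0,0,0],"turn":0}]}}

```text
time: 31.45
tool_pos: [527.8, -90.9, 279.2]
eef_rot: [3.142, -0.0, -0.289]
wrist_force: [0.2, 0.4, -0.2]
width: 85.3
grip_force: 0.0
```

Call:
{"api": "arm_command", "payload": {"increments": [{"gripper":1,"linear":[0,0,0],"turn":0},{"gripper":1,"linear":[0,0,0],"turn":0},{"gripper":1,"linear":[0,0,0],"turn":0},{"gripper":1,"linear":[0,0,0],"turn":0},{"gripper":1,"linear":[0,0,0],"turn":0},{"gripper":1,"linear":[0,0,0],"turn":0},{"gripper":1,"linear":[0,0,0],"turn":0},{"gripper":1,"linear":[0,0,0],"turn":0}]}}

```text
time: 32.45
tool_pos: [527.8, -90.8, 279.1]
eef_rot: [3.142, -0.0, -0.289]
wrist_force: [0.6, -1.0, 0.6]
width: 85.0
grip_force: 0.0
```

```bash
python3 - <<'E'
from h import *
def g():
    p,_=imaging.capture('side'); return p[155:235,295:395].astype(int)
a=g()
for k in range(12):
    b=g(); print((np.abs(b-a).max(2)>25).sum(),end=' ')
print(monitor.get_obs()['time'])
E
```

```text
1 2 2 2 0 1 2 2 3 3 2 2 33.1
```

Call:
{"api": "arm_command", "payload": {"increments": [{"gripper":1,"linear":[0,0,0],"turn":0},{"gripper":1,"linear":[0,0,0],"turn":0},{"gripper":1,"linear":[0,0,0],"turn":0},{"gripper":1,"linear":[0,0,0],"turn":0},{"gripper":1,"linear":[0,0,0],"turn":0},{"gripper":1,"linear":[0,0,0],"turn":0},{"gripper":1,"linear":[0,0,0],"turn":0},{"gripper":1,"linear":[0,0,0],"turn":0}]}}

```text
time: 34.1
tool_pos: [527.8, -90.8, 279.1]
eef_rot: [-3.142, -0.0, -0.289]
wrist_force: [-0.3, -0.2, -0.5]
width: 85.6
grip_force: 0.0
```

Call:
{"api": "arm_command", "payload": {"increments": [{"gripper":1,"linear":[0,0,0],"turn":0},{"gripper":1,"linear":[0,0,0],"turn":0},{"gripper":1,"linear":[0,0,0],"turn":0},{"gripper":1,"linear":[0,0,0],"turn":0},{"gripper":1,"linear":[0,0,0],"turn":0},{"gripper":1,"linear":[0,0,0],"turn":0},{"gripper":1,"linear":[0,0,0],"turn":0},{"gripper":1,"linear":[0,0,0],"turn":0}]}}

```text
time: 35.1
tool_pos: [527.8, -90.8, 279.1]
eef_rot: [-3.142, 0.0, -0.289]
wrist_force: [0.3, 0.1, -0.1]
width: 85.1
grip_force: 0.0
```

```bash
python3 - <<'E'
from h import *
s,_=cap('side','s6')
cv2.imwrite('pics/a6.png',cv2.resize(s[145:245,285:385],(600,600),interpolation=cv2.INTER_CUBIC)[:,:,::-1])
E
```

```text
(no output)
```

View pics/a6.png

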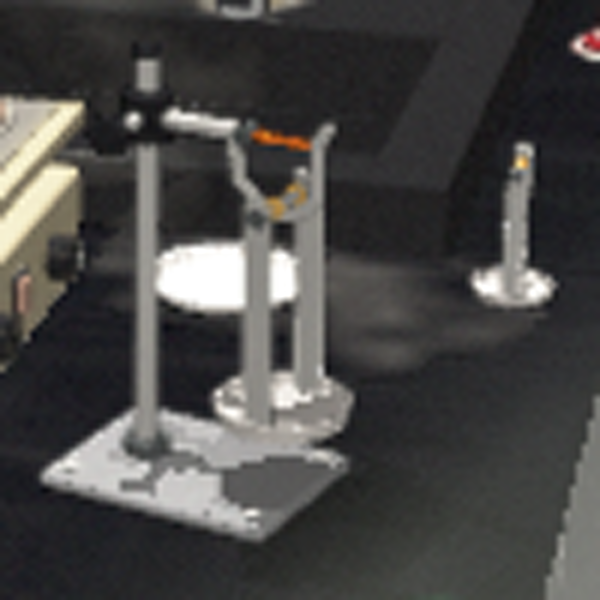

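The pan hangs still in the bowl of the hook, bar at crop (288,203), and the gate is shut and level at (285,138).

```bash
python3 -c "
from bench import manip; print(manip.finish_job())"
```

```text
the job is handed in; nothing more can be done
None
```

The weighing pan hangs still in the snap hook with the gate shut above its bar; the gate held a tug of about 6 N, the arm is clear, and I handed the job in at about 35 s.

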